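# Index the pipe-welding table by one hole

### The arm

A 6-joint arm with a two-finger parallel gripper is mounted at the origin on the work surface. World frame = base frame: x ahead of the robot, y to its left, z up, the work surface at z = 0. Lengths are in mm, angles in degrees, forces in N, time in s.
With the tool pointing down it reaches from about 350 to 850 mm from the base axis. Payload 8.1 kg.
Tool frame: the origin (TCP) lies on the mounting face of the last link; the fingertips stand 173 mm ahead of it and the grasp point (between the pads) lies 155 mm ahead of it; z points along the fingers, y is the direction in which the jaws open and shut (so a half turn about z gives the same grasp; the last joint's range is limited). The gripper opens to 85 mm and grips with 20 to 120 N. Pads are 22 mm wide; open, the fingers measure 114 mm over their backs; the gripper's body (76 mm by 85 mm) begins 54 mm behind the grasp point. The pads swing forward as they close: fully open they stand 13 mm farther back than shut.
Start: joints at [59.278, 7.471, 85.268, -0, 87.261, -4.893], TCP at [261.392, 540.075, 404.692] pointing down, gripper open.
Joint ranges: [-169.43, 169.43], [-51.17, 129.36], [1.28, 143.12], [-76.62, 256.62], [0, 156.53], [-152.29, 152.29]. Speed limits (degrees/s): [136.94, 136.94, 159.86, 180, 180, 180].

### API

Orientations are given as [roll, pitch, yaw] about the fixed x, y, z axes, in that order (R = Rz(yaw) Ry(pitch) Rx(roll)).
In Python, from bench import * gives the robot as it stands.
- The arm moves only by the shell command python3 -m jog 'ROWS' [FORCE]. ROWS is JSON, a list of rows, each an object of numbers: "tx", "ty", "tz": the shift along the tool's x, y, z as a fraction of full scale; "ax", "ay", "az": the turn, a rotation vector about the tool's x, y, z as a fraction of full scale; "hand": the opening, from 0 (shut) to 1 (fully open). A call has 1 to 5 rows; each row is the pose to reach, as a shift and turn from the pose commanded when the call began, along the tool's axes at that moment; what a row does not reach only later rows make up. Full scale, the value 1, is 150 mm for a shift and 45 degrees for a turn. A row lasts 1/12 s, in which the tool goes at most 41.7 mm and 7.16 degrees, less where a joint would pass 70% of its speed; a pose out of reach is approached as far as the arm can. A call with a number of a shift or a turn outside -1 to 1 is refused whole. A call with a gripper value outside its range is refused whole. The fingers move at their own pace and stop on an object; FORCE is the grip in N (left out, the last holds). Time passes only in rows, so rows that repeat a pose let the fingers close. It gives the time, the measured TCP pose, the force and the opening at its end, in the units of the state.
- sense(): the state, without advancing time (a new reading comes with each control period).
- snapshot(name): name is "side" or "top"; returns a dict with "pixels" (400x640x3 uint8, red, green, blue), "z_map" (400x640 float32, mm along the optical axis (not along the pixel's ray), 0 where there is no reading), "intrinsics" (3x3 intrinsics, pixels), "R" (3x3) and "t" (3): a world point X has camera coordinates R X + t. Camera axes: x right, y down, z forward; pixel columns grow to the right and rows downward; lengths in mm; the calibration is good to about 2 mm. A picture is of the moment at which its call begins.
- hand_in(): hands the job in, once; it reports no verdict.
The state is a dict: "time": time; "joint_pos": joint angles; "qd": joint speeds; "joint_efforts": joint torques, N m; "tool_pos": TCP position; "tcp_rot": TCP orientation; "ft_force": force on the tool from outside, world axes, zero at the start; "wrist_torque": the same for the moment, N m; "finger_gap": finger opening in mm.
Only numpy, scipy, OpenCV 4.12 (cv2) and the standard library are available. Lean on these libraries where they do the work, as an engineer would, in place of code of your own. Each camera call takes 0.05 s, during which the arm holds its last target.

### The job

Bring the next weld spot round: with a fingertip press the red indexing plunger in to free the table, push the table anticlockwise (seen from above) to the very next hole, and let the plunger spring back out there so the table is locked again. Do not run past that hole or turn the table the wrong way, leave the grey pipe fitting sitting in its place on the table, do not disturb the other things on the bench, and finish clear of everything.

Things in the scene. Friction and masses are not known exactly. Their poses are not given: they have to be found in the camera images.
- table_axis (a point): Point on the indexing table's vertical turning axis, level with the turning plate's top face, 66 mm above the bench. Fixed grey drum 310 mm across (foot 330), 63 mm high; bare aluminium turning plate 224 mm across in it. Eight black holes 45 degrees apart in the drum's rim, 134 mm from the axis. x axis points to the plunger's starting hole; z up.
- plunger_top (a point): Centre of the top of the red indexing plunger's round head, 40 mm across, 12 mm thick, 95 mm from the turning axis; 98 mm above the bench when out. It rides round with the turning plate. Pressed straight down it travels 15 mm against a spring (4 N at first, under 8 N fully in) and springs back out.
- pin_top (a point): Top of the red locking pin, 12 mm across, joined to the plunger, 134 mm from the axis: 4 mm proud of a hole in the rim when the plunger is out, which locks the table. Beyond 12 mm of plunger travel it is clear and the table free. Between holes the plunger may be let go: the pin rides under the rim, plunger 12 mm in, and springs up into the next hole by itself; 1.3 degrees of play.
- plunger (a joint): Travel of the plunger in m: 0 fully out, 0.015 fully pressed in.
- indextable (a joint): Angle of the turning plate in rad: 0 at the start (pin in a hole), growing anticlockwise seen from above; the next hole is at 0.785. It turns stiffly, about 0.12 N m of friction, a little more while the pin rides under the rim, and stays where it is left.
- push_plate (a point): Point on the plunger-side face of the yellow upright push plate fixed on the turning plate, 55 mm above the turning plate: 42 mm wide along the radius, 7 mm thick, top edge 136 mm above the bench. The face is 26 mm anticlockwise of the plunger's centre: a finger standing on the plunger and moving anticlockwise meets it and pushes the table round.
- fitting_mid (a point): Centre, half-way up, of the grey plastic pipe fitting standing loose over a 14 mm high spigot at the centre of the turning plate: tube 116 mm across at the rim, 46 mm high (rim 112 mm above the bench), with a side stub, away from the plunger, reaching 78 mm from its centre. It turns with the table and must stay seated.
- coupling: Loose grey pipe coupling, tube 60 mm across and 42 mm high, near the drum; origin at the centre of its underside. Leave alone.
- plug: Loose black end plug, 52 mm across and 40 mm high, near the drum; origin at the centre of its underside. Leave alone.
- jar: Loose closed jar with blue cap, 66 mm across and 85 mm high; origin at the centre of its underside. Leave alone.
- deburrer: Loose deburring tool like a screwdriver, lying on the bench along its x axis. Leave alone.
- wrench: Loose flat steel wrench lying on the bench along its x axis. Leave alone.
- cup: Loose blue cup, 72 mm across and 80 mm high; origin at the centre of its underside. Leave alone.

How it is judged:
By the outcome, as a careful person would: the job done as asked, in the order asked, and still so for the second after the job is handed in, with the robot touching nothing.
It also fails if it takes over 42 s, if anything falls off the work surface, if the arm or the gripper's body presses on something with over 40 N, if the wrist force passes 120 N, or if a joint passes its speed limit or range.

## Working session

There is one attempt and no reset: what is moved stays moved. The work goes in short steps, Python scripts to look and compute and a shell command to move; the robot and the scene stay as the last step left them, time stands still between calls to the robot, and variables do not carry over. Pictures are saved under pics/ and viewed, and the job is handed in when it is done.

```bash
ls; mkdir -p pics; python3 - <<'E'
from bench import *
import cv2,numpy as np
for n in("top","side"):
    s=snapshot(n); cv2.imwrite(f"pics/{n}0.png",s["pixels"][...,::-1]); np.savez(f"{n}0.npz",**s)
    print(n,s["intrinsics"].round(1).tolist(),s["R"].round(3).tolist(),s["t"].round(1).tolist())
print(sense())
E
```

```text
pics
top [[390.8, 0.0, 315.0], [0.0, 390.8, 188.8], [0.0, 0.0, 1.0]] [[0.018, -1.0, -0.022], [-0.998, -0.017, -0.068], [0.067, 0.023, -0.997]] [1.9, 570.3, 1207.2]
side [[515.1, 0.0, 315.1], [0.0, 515.1, 208.4], [0.0, 0.0, 1.0]] [[-0.983, -0.181, -0.018], [-0.109, 0.666, -0.738], [0.146, -0.724, -0.674]] [549.8, 134.8, 1914.4]
{'time': 0.1, 'joint_pos': array([ 5.92776990e+01,  7.51118320e+00,  8.53257436e+01, -1.72158359e-04,
        8.72629166e+01, -4.89498612e+00]), 'qd': array([ 0.06020581, -0.16723496, -0.10847834, -0.00962984,  0.01460002,
        0.02361149]), 'joint_efforts': array([ 1.70124280e-03, -5.70949244e+01, -5.01946127e+01, -1.21061312e-04,
        8.14909843e-03,  1.02240989e-05]), 'tool_pos': array([261.28057805, 539.87532444, 403.71897823]), 'tcp_rot': array([-1.79900506e+02, -8.34828616e-03,  1.54172686e+02]), 'ft_force': array([-0.3405572 , -0.34617438,  0.37131265]), 'wrist_torque': array([ 0.01154417, -0.03994131,  0.00877398]), 'finger_gap': 85.45054346373945}
```

View pics/top0.png

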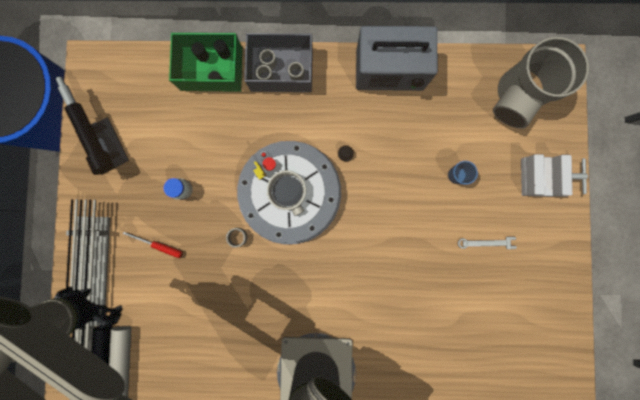

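View pics/side0.png

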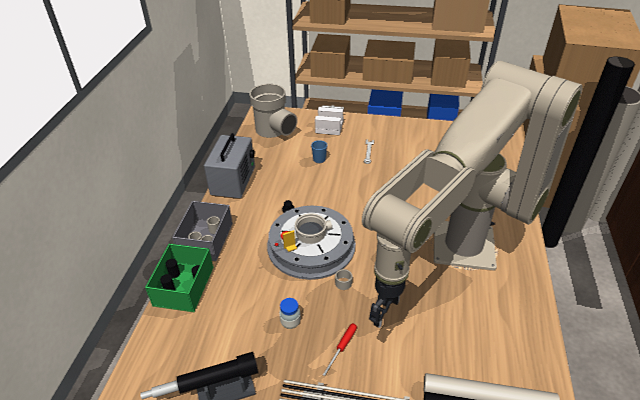

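The top view shows the drum at about (289,191), the red plunger at (269,163), the pin at (264,155) and the yellow plate at (259,171). The side view shows the same, with the plate partly hiding the plunger. Next I'll measure.

```bash
cat > h.py <<'E'
import numpy as np,cv2
def load(n): return dict(np.load(n))
def proj(s,X):
    c=s["R"]@np.asarray(X,float)+s["t"]; u=s["intrinsics"]@c; return u[:2]/u[2]
def ray(s,uv,z):
    d=s["R"].T@np.linalg.inv(s["intrinsics"])@np.array([uv[0],uv[1],1.]); o=-s["R"].T@s["t"]
    return o+d*(z-o[2])/d[2]
def cloud(s):
    v,u=np.mgrid[0:400,0:640]; z=s["z_map"]
    P=np.stack([u*z,v*z,z],-1)@np.linalg.inv(s["intrinsics"]).T
    return (P-s["t"])@s["R"]
def tri(s1,p1,s2,p2):
    P=[s["intrinsics"]@np.c_[s["R"],s["t"]] for s in(s1,s2)]
    X=cv2.triangulatePoints(P[0],P[1],np.array(p1,float).reshape(2,1),np.array(p2,float).reshape(2,1)); return (X[:3]/X[3]).ravel()
def masks(s):
    h=cv2.cvtColor(s["pixels"],cv2.COLOR_RGB2HSV)
    red=((h[...,0]<7)|(h[...,0]>173))&(h[...,1]>150)&(h[...,2]>90)
    yel=(h[...,0]>18)&(h[...,0]<32)&(h[...,1]>170)&(h[...,2]>100)
    return red,yel
E
python3 - <<'E'
from h import *
S={n:load(n+"0.npz") for n in("top","side")}
for n,s in S.items():
    C=cloud(s)
    box=(slice(140,250),slice(230,350)) if n=="top" else (slice(195,280),slice(260,360))
    for nm,m in zip("ry",masks(s)):
        mm=np.zeros_like(m,np.uint8); mm[box]=m[box]
        k,l,st,ce=cv2.connectedComponentsWithStats(mm)
        for i in range(1,k):
            if st[i,4]>3:
                q=C[l==i]; print(n,nm,st[i].tolist(),ce[i].round(1),np.median(q,0).round(1),q.min(0).round(),q.max(0).round())
    z=C[...,2]
    m=(z>55)&(z<75); mm=np.zeros_like(m); mm[box]=m[box]
    q=C[mm]; (c,r)=cv2.minEnclosingCircle(q[:,:2].astype(np.float32)); print("drum top",c,r,np.median(q[:,2]))
    c0,c1=(box[1].start,box[1].stop); r0,r1=(box[0].start,box[0].stop)
    cv2.imwrite(f"pics/{n}c.png",cv2.resize(s["pixels"][r0:r1,c0:c1,::-1],None,fx=5,fy=5,interpolation=cv2.INTER_CUBIC))
E
```

```text
top r [262, 153, 3, 3, 7] [263.  154.3] [670.3 171.   67. ] [667. 168.  64.] [673. 174.  68.]
top r [263, 158, 12, 12, 117] [268.8 163.4] [638.8 148.1  97.2] [621. 132.  91.] [655. 166. 103.]
top y [255, 163, 9, 15, 70] [258.9 171.4] [612.8 177.6  72.8] [487. -17.  66.] [ 633.  194. 1243.]
drum top (561.0591430664062, 93.84703063964844) 154.9736328125 63.34639177020679
side r [282, 231, 6, 2, 7] [284.4 231.4] [644.8 131.8  97.9] [635. 102.  63.] [662. 139.  98.]
side r [281, 234, 2, 5, 8] [281.5 236. ] [650.  156.2  95.9] [646. 147.  86.] [654. 166. 101.]
side r [275, 243, 3, 3, 9] [276. 244.] [669.1 169.3  68.2] [664. 166.  60.] [674. 182.  72.]
side y [283, 231, 14, 21, 204] [289.1 240.8] [616.7 179.3  95.9] [593.  96.  63.] [648. 204. 143.]
drum top (555.2935180664062, 95.09457397460938) 159.90939331054688 63.94023435799628
```

View pics/topc.png

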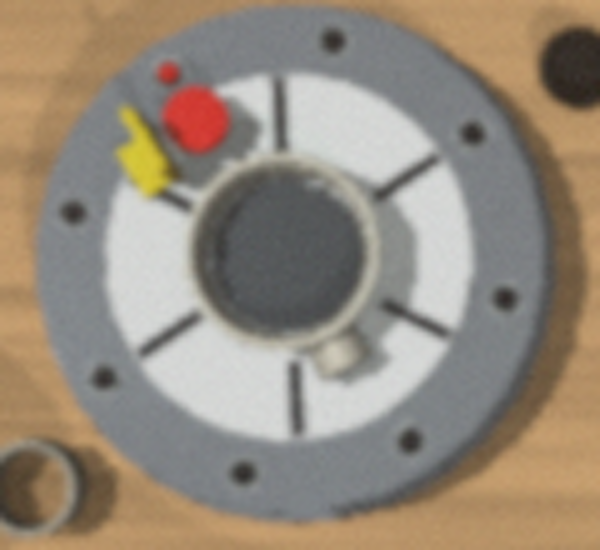

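View pics/sidec.png

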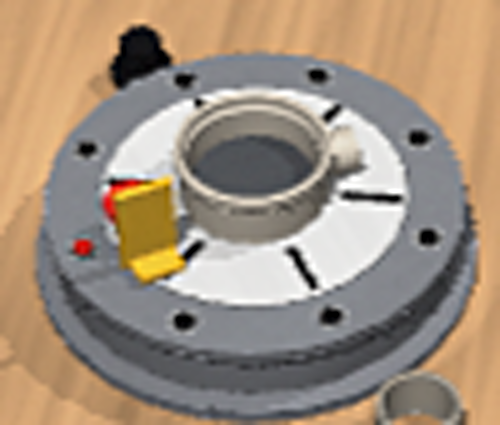

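```bash
python3 - <<'E'
from h import *
s=load("top0.npz"); S=load("side0.npz")
def circ(P):
    A=np.c_[2*P[:,:2],np.ones(len(P))]; x=np.linalg.lstsq(A,(P[:,:2]**2).sum(1),rcond=None)[0]; return x[:2],np.sqrt(x[2]+x[:2]@x[:2])
for n,s_,box in(("top",s,(slice(130,255),slice(225,355))),("side",S,(slice(195,285),slice(255,365)))):
    h=cv2.cvtColor(s_["pixels"],cv2.COLOR_RGB2GRAY)
    m=np.zeros(h.shape,np.uint8);C=cloud(s_)
    m[box]=((h[box]<70)&(abs(C[...,2]-63)<8)[box])
    k,l,st,ce=cv2.connectedComponentsWithStats(m)
    P=np.array([ray(s_,ce[i],63) for i in range(1,k) if 2<=st[i,4]<60])
    c=np.array([560,94.]); d=np.hypot(*(P[:,:2]-c).T); P=P[(abs(d-134)<10)]
    if len(P)>=3:
        c,r=circ(P); print(n,len(P),"holes circle",c,r); 
        print(np.degrees(np.arctan2(*(P[:,1::-1]-c[::-1]).T if 0 else ((P[:,1]-c[1]),(P[:,0]-c[0])))).round(1))
p=ray(s,(263,154.3),67);q=ray(s,(268.8,163.4),97.5); q2=ray(S,(284.4,231.4),98);print("pin",p,ray(S,(276,243.5),67),"plunger",q,q2)
for c in ([560.5,94],):
    c=np.array(c); print(np.hypot(*(p[:2]-c)),np.hypot(*(q[:2]-c)),np.degrees(np.arctan2(p[1]-c[1],p[0]-c[0])),np.degrees(np.arctan2(q[1]-c[1],q[0]-c[0])))
print(tri(s,(263,154.3),S,(276,244)))
E
```

```text
top 7 holes circle [559.89983304  94.69925171] 133.9100375338308
[ -10.1  -55.2   79.8  -99.8  124.8 -145.6  169.3]
side 8 holes circle [557.20291547  94.04708281] 133.91461691388224
[ -99.8  -54.9 -144.8  -10.1  169.5   35.3  123.7   79.2]
pin [669.44739567 171.12465458  67.        ] [668.88524197 170.00105572  67.        ] plunger [637.83125015 148.29099802  97.5       ] [644.16073681 135.31476737  98.        ]
133.483135140721 94.48616150550023 35.294954963386715 35.071068792083054
[669.03238795 171.23949952  65.7446081 ]
```

Triangulating the pin gives (669,171,66). The hole circle puts the axis at about (559.5, 94.4), with the plunger at 35°. I'll approach high with the fingers shut, tool x along the anticlockwise tangent and y radial, which means yaw 125°.

```bash
python3 -m jog '[{"tx":-0.17,"ty":-0.062,"hand":0},{"tx":-0.34,"ty":-0.124,"hand":0},{"tx":-0.51,"ty":-0.186,"hand":0},{"tx":-0.68,"ty":-0.248,"hand":0},{"tx":-0.85,"ty":-0.31,"hand":0}]'
python3 -m jog '[{"tx":-0.17,"ty":-0.062,"hand":0},{"tx":-0.34,"ty":-0.124,"hand":0},{"tx":-0.51,"ty":-0.186,"hand":0},{"tx":-0.68,"ty":-0.248,"hand":0},{"tx":-0.85,"ty":-0.31,"hand":0}]'
python3 -m jog '[{"tx":-0.17,"ty":-0.062,"hand":0},{"tx":-0.34,"ty":-0.124,"hand":0},{"tx":-0.51,"ty":-0.186,"hand":0},{"tx":-0.68,"ty":-0.248,"hand":0},{"tx":-0.85,"ty":-0.31,"hand":0}]'
```

```text
invalid input at $[0]: expected keys tx, ty, tz, ax, ay, az, hand
invalid input at $[0]: expected keys tx, ty, tz, ax, ay, az, hand
invalid input at $[0]: expected keys tx, ty, tz, ax, ay, az, hand
```

```bash
python3 -m jog '[{"tx":-0.2,"ty":-0.07,"tz":0,"ax":0,"ay":0,"az":0,"hand":0},{"tx":-0.4,"ty":-0.15,"tz":0,"ax":0,"ay":0,"az":0,"hand":0},{"tx":-0.6,"ty":-0.22,"tz":0,"ax":0,"ay":0,"az":0,"hand":0},{"tx":-0.75,"ty":-0.28,"tz":0,"ax":0,"ay":0,"az":0,"hand":0},{"tx":-0.85,"ty":-0.31,"tz":0,"ax":0,"ay":0,"az":0,"hand":0}]'
```

```text
time: 0.52
tool_pos: [357.2, 440.8, 404.2]
tcp_rot: [-179.9, 0.0, 154.1]
ft_force: [1.1, -0.4, 0.0]
finger_gap: 25.6
```

```bash
python3 -m jog '[{"tx":-0.2,"ty":-0.07,"tz":0,"ax":0,"ay":0,"az":0,"hand":0},{"tx":-0.4,"ty":-0.15,"tz":0,"ax":0,"ay":0,"az":0,"hand":0},{"tx":-0.6,"ty":-0.22,"tz":0,"ax":0,"ay":0,"az":0,"hand":0},{"tx":-0.75,"ty":-0.28,"tz":0,"ax":0,"ay":0,"az":0,"hand":0},{"tx":-0.85,"ty":-0.31,"tz":0,"ax":0,"ay":0,"az":0,"hand":0}]'
```

```text
time: 0.93
tool_pos: [451.8, 343.1, 404.2]
tcp_rot: [-179.9, 0.0, 154.1]
ft_force: [-0.9, -0.3, 0.4]
finger_gap: 0.2
```

```bash
python3 -m jog '[{"tx":-0.2,"ty":-0.07,"tz":0,"ax":0,"ay":0,"az":0,"hand":0},{"tx":-0.4,"ty":-0.15,"tz":0,"ax":0,"ay":0,"az":0,"hand":0},{"tx":-0.6,"ty":-0.22,"tz":0,"ax":0,"ay":0,"az":0,"hand":0},{"tx":-0.75,"ty":-0.28,"tz":0,"ax":0,"ay":0,"az":0,"hand":0},{"tx":-0.85,"ty":-0.31,"tz":0,"ax":0,"ay":0,"az":0,"hand":0}]'
```

```text
time: 1.35
tool_pos: [546.2, 245.7, 404.1]
tcp_rot: [-179.9, -0.0, 154.1]
ft_force: [-0.3, 0.2, -0.5]
finger_gap: -0.1
```

```bash
python3 -m jog '[{"tx":-0.2,"ty":-0.07,"tz":0,"ax":0,"ay":0,"az":0.15,"hand":0},{"tx":-0.4,"ty":-0.15,"tz":0,"ax":0,"ay":0,"az":0.3,"hand":0},{"tx":-0.6,"ty":-0.22,"tz":0,"ax":0,"ay":0,"az":0.45,"hand":0},{"tx":-0.75,"ty":-0.28,"tz":0,"ax":0,"ay":0,"az":0.6,"hand":0},{"tx":-0.85,"ty":-0.31,"tz":0,"ax":0,"ay":0,"az":0.65,"hand":0}]'
```

```text
time: 1.77
tool_pos: [640.6, 148.6, 404.0]
tcp_rot: [-179.9, 0.0, 124.4]
ft_force: [-0.2, -0.5, 0.1]
finger_gap: 0.0
```

```bash
python3 -m jog '[{"tx":0.01,"ty":0,"tz":0.2,"ax":0,"ay":0,"az":0,"hand":0},{"tx":0.01,"ty":0,"tz":0.4,"ax":0,"ay":0,"az":-0.01,"hand":0},{"tx":0.01,"ty":0,"tz":0.55,"ax":0,"ay":0,"az":-0.01,"hand":0},{"tx":0.01,"ty":0,"tz":0.65,"ax":0,"ay":0,"az":-0.01,"hand":0},{"tx":0.01,"ty":0,"tz":0.7,"ax":0,"ay":0,"az":-0.01,"hand":0}]'
cat > look.py <<'E'
import sys
from bench import *
from h import *
i=sys.argv[1]
S=snapshot("side");T=snapshot("top")
a=S["pixels"][170:300,230:380];b=T["pixels"][130:255,225:355]
im=np.hstack([cv2.resize(a,(480,416),interpolation=cv2.INTER_CUBIC),cv2.resize(b,(320,308),interpolation=cv2.INTER_CUBIC) if 0 else cv2.copyMakeBorder(cv2.resize(b,(310,298)),0,118,0,0,0)])
cv2.imwrite(f"pics/l{i}.png",im[...,::-1]); np.savez(f"side{i}.npz",**S); np.savez(f"top{i}.npz",**T)
E
python3 look.py 1
```

```text
time: 2.18
tool_pos: [637.3, 151.9, 295.7]
tcp_rot: [-179.7, -0.2, 125.4]
ft_force: [-0.6, 0.2, 0.5]
finger_gap: 0.0
```

View pics/l1.png

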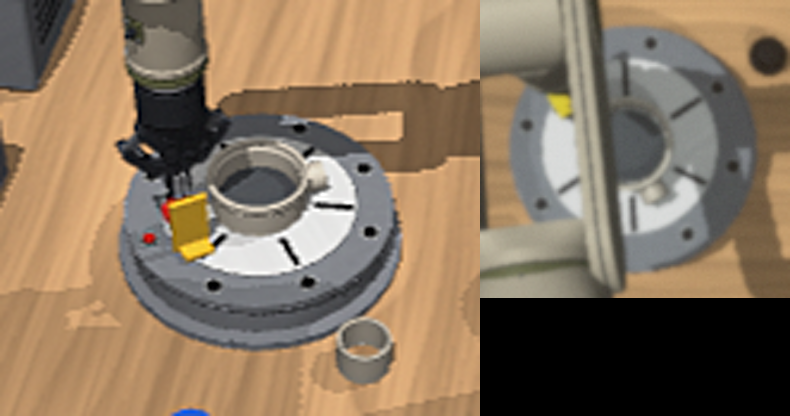

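```bash
python3 - <<'E'
from h import *
s=load("side1.npz");C=cloud(s).reshape(-1,3)
d=C-np.array([637.3,151.9,295.7-173]);a=np.radians(35)
r=d[:,0]*np.cos(a)+d[:,1]*np.sin(a);t=-d[:,0]*np.sin(a)+d[:,1]*np.cos(a);z=d[:,2]
for lo in range(0,110,10):
    m=(z>lo)&(z<=lo+10)&(abs(r)<70)&(abs(t)<60)&(C[:,2]>139)
    if m.any(): print(lo,m.sum(),"r",np.percentile(r[m],[2,98]).round(),"t",np.percentile(t[m],[2,98]).round())
E
```

```text
10 9 r [-15.  12.] t [ 5. 34.]
20 20 r [-14.  12.] t [ 0. 15.]
30 11 r [-8. 10.] t [ 2. 17.]
40 29 r [-29.  26.] t [-1. 17.]
50 60 r [-38.  34.] t [-11.  18.]
60 50 r [-44.  41.] t [-6. 20.]
70 48 r [-53.  50.] t [-2. 21.]
80 72 r [-61.  57.] t [-6. 19.]
90 88 r [-60.  57.] t [-10.  23.]
100 56 r [-41.  42.] t [-4. 25.]
```

```bash
python3 -m jog '[{"tx":-0.02,"ty":0,"tz":0.05,"ax":0,"ay":0,"az":0,"hand":0},{"tx":-0.02,"ty":0,"tz":0.1,"ax":0,"ay":0,"az":0,"hand":0},{"tx":-0.02,"ty":0,"tz":0.12,"ax":0,"ay":0,"az":0,"hand":0},{"tx":-0.02,"ty":0,"tz":0.14,"ax":0,"ay":0,"az":0,"hand":0},{"tx":-0.02,"ty":0,"tz":0.14,"ax":0,"ay":0,"az":0,"hand":0}]'
```

```text
time: 2.7
tool_pos: [640.2, 149.2, 278.2]
tcp_rot: [-180.0, -0.0, 125.4]
ft_force: [0.3, -0.9, -0.5]
finger_gap: 0.1
```

```bash
python3 -m jog '[{"tx":0,"ty":0,"tz":0.02,"ax":0,"ay":0,"az":0,"hand":0},{"tx":0,"ty":0,"tz":0.04,"ax":0,"ay":0,"az":0,"hand":0},{"tx":0,"ty":0,"tz":0.04,"ax":0,"ay":0,"az":0,"hand":0},{"tx":0,"ty":0,"tz":0.04,"ax":0,"ay":0,"az":0,"hand":0}]'
```

```text
time: 3.03
tool_pos: [640.2, 149.2, 272.5]
tcp_rot: [-180.0, -0.0, 125.4]
ft_force: [0.7, -0.5, 0.1]
finger_gap: -0.2
```

```bash
python3 -m jog '[{"tx":0,"ty":0,"tz":0.02,"ax":0,"ay":0,"az":0,"hand":0},{"tx":0,"ty":0,"tz":0.04,"ax":0,"ay":0,"az":0,"hand":0},{"tx":0,"ty":0,"tz":0.05,"ax":0,"ay":0,"az":0,"hand":0},{"tx":0,"ty":0,"tz":0.06,"ax":0,"ay":0,"az":0,"hand":0},{"tx":0,"ty":0,"tz":0.06,"ax":0,"ay":0,"az":0,"hand":0}]'
```

```text
time: 3.45
tool_pos: [640.5, 149.3, 263.9]
tcp_rot: [179.9, 0.0, 125.4]
ft_force: [0.8, 1.4, 4.6]
finger_gap: 0.1
```

```bash
python3 -m jog '[{"tx":0,"ty":0,"tz":0.01,"ax":0,"ay":0,"az":0,"hand":0},{"tx":0,"ty":0,"tz":0.02,"ax":0,"ay":0,"az":0,"hand":0},{"tx":0,"ty":0,"tz":0.03,"ax":0,"ay":0,"az":0,"hand":0},{"tx":0,"ty":0,"tz":0.03,"ax":0,"ay":0,"az":0,"hand":0}]'; python3 look.py 2
```

```text
time: 3.78
tool_pos: [640.6, 149.3, 259.6]
tcp_rot: [179.9, 0.0, 125.4]
ft_force: [0.3, 0.0, 5.5]
finger_gap: -0.5
```

View pics/l2.png

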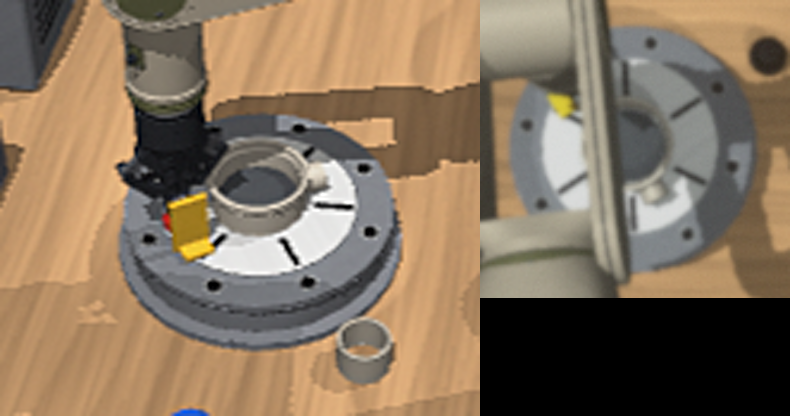

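The pin's hole at (148,240) has gone dark, so the plunger is going in. The tip is at 86.6 mm, about 11.4 mm of travel. I'll press a bit further.

```bash
python3 -m jog '[{"tx":0,"ty":0,"tz":0.01,"ax":0,"ay":0,"az":0,"hand":0},{"tx":0,"ty":0,"tz":0.02,"ax":0,"ay":0,"az":0,"hand":0},{"tx":0,"ty":0,"tz":0.02,"ax":0,"ay":0,"az":0,"hand":0}]'
```

```text
time: 4.13
tool_pos: [640.6, 149.3, 256.7]
tcp_rot: [179.9, 0.0, 125.4]
ft_force: [-0.6, 0.6, 6.7]
finger_gap: -0.2
```

```bash
python3 -m jog '[{"tx":0.02,"ty":0,"tz":0,"ax":0,"ay":0,"az":0,"hand":0},{"tx":0.04,"ty":0,"tz":0,"ax":0,"ay":0,"az":0,"hand":0},{"tx":0.06,"ty":0,"tz":0,"ax":0,"ay":0,"az":0,"hand":0},{"tx":0.08,"ty":0,"tz":0,"ax":0,"ay":0,"az":0,"hand":0},{"tx":0.08,"ty":0,"tz":0,"ax":0,"ay":0,"az":0,"hand":0}]'; python3 look.py 3;cat > meas.py <<'E'
import sys
from h import *
def yel(i):
    s=load(f"side{i}.npz");m=masks(s)[1]; mm=np.zeros_like(m); mm[195:290,250:380]=m[195:290,250:380]
    v,u=np.nonzero(mm); return s,np.array([u.mean(),v.mean()]),len(u)
for i in sys.argv[1:]:
    s,c,n=yel(i); p=ray(s,c,95)-np.array([559.5,94.4,0]); print(i,c.round(1),n,"plate angle",np.degrees(np.arctan2(p[1],p[0])).round(1))
E
python3 meas.py 0 1 2 3
```

```text
time: 4.55
tool_pos: [633.5, 159.2, 257.1]
tcp_rot: [179.9, 0.0, 125.4]
ft_force: [-1.2, -0.7, 6.5]
finger_gap: -0.3
0 [289.1 240.8] 204 plate angle 54.0
1 [289.2 240.7] 204 plate angle 54.0
2 [289.  240.5] 210 plate angle 53.3
3 [291.4 241.9] 206 plate angle 59.8
```

View pics/l3.png

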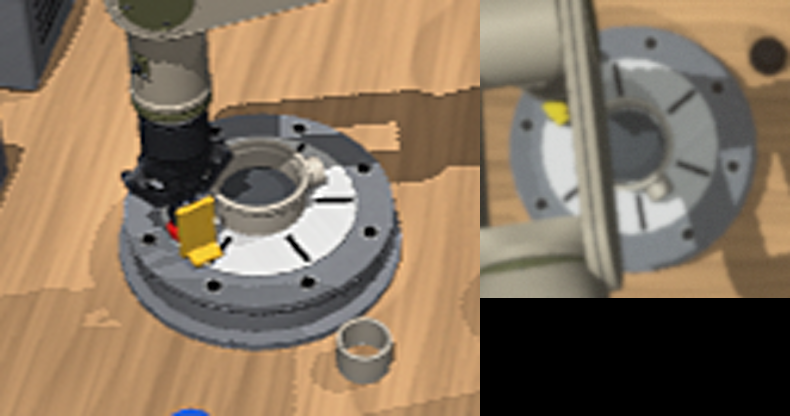

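The table moved with the finger by about 6.5° of friction drag, so it is free. I'll drag it about 10° further while pressed, well past the old hole, and rotate the tool to match.

```bash
python3 -m jog '[{"tx":0.03,"ty":0,"tz":0,"ax":0,"ay":0,"az":-0.08,"hand":0},{"tx":0.05,"ty":-0.01,"tz":0,"ax":0,"ay":0,"az":-0.16,"hand":0},{"tx":0.08,"ty":-0.02,"tz":0,"ax":0,"ay":0,"az":-0.24,"hand":0},{"tx":0.11,"ty":-0.03,"tz":0,"ax":0,"ay":0,"az":-0.35,"hand":0},{"tx":0.11,"ty":-0.03,"tz":0,"ax":0,"ay":0,"az":-0.35,"hand":0}]'; python3 look.py 4; python3 meas.py 4
```

```text
time: 5.07
tool_pos: [620.4, 170.6, 257.6]
tcp_rot: [179.9, 0.1, 141.5]
ft_force: [0.1, 2.8, 6.3]
finger_gap: -0.1
4 [295.2 244.2] 195 plate angle 70.0
```

View pics/l4.png

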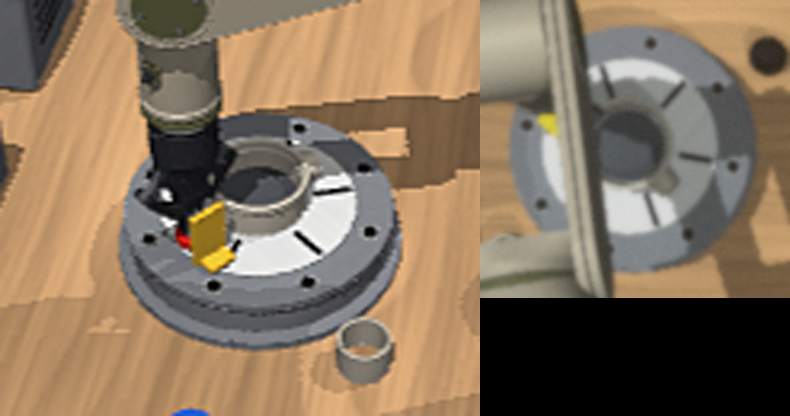

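The table is at about 16°, with the stub and fitting turning along. I'll lift off so the pin rides under the rim, then close on the plate.

```bash
python3 -m jog '[{"tx":0,"ty":0,"tz":-0.04,"ax":0,"ay":0,"az":0,"hand":0},{"tx":0,"ty":0,"tz":-0.08,"ax":0,"ay":0,"az":0,"hand":0},{"tx":0,"ty":0,"tz":-0.13,"ax":0,"ay":0,"az":0,"hand":0},{"tx":0,"ty":0,"tz":-0.13,"ax":0,"ay":0,"az":0,"hand":0}]'; python3 look.py 5; python3 meas.py 5
```

```text
time: 5.5
tool_pos: [620.5, 169.8, 277.5]
tcp_rot: [179.9, 0.1, 141.1]
ft_force: [0.0, -0.0, 0.6]
finger_gap: -0.1
5 [295.2 244.2] 196 plate angle 69.9
```

```bash
python3 -m jog '[{"tx":0.02,"ty":0,"tz":0,"ax":0,"ay":0,"az":0,"hand":0},{"tx":0.04,"ty":0,"tz":0,"ax":0,"ay":0,"az":0,"hand":0},{"tx":0.06,"ty":0,"tz":0,"ax":0,"ay":0,"az":0,"hand":0},{"tx":0.08,"ty":0,"tz":0,"ax":0,"ay":0,"az":0,"hand":0},{"tx":0.08,"ty":0,"tz":0,"ax":0,"ay":0,"az":0,"hand":0}]'; python3 look.py 6; python3 meas.py 6
```

```text
time: 6.02
tool_pos: [610.1, 177.9, 275.3]
tcp_rot: [-180.0, -0.0, 141.2]
ft_force: [-1.0, 0.1, -0.3]
finger_gap: 0.1
6 [295.1 244.1] 200 plate angle 69.7
```

View pics/l6.png

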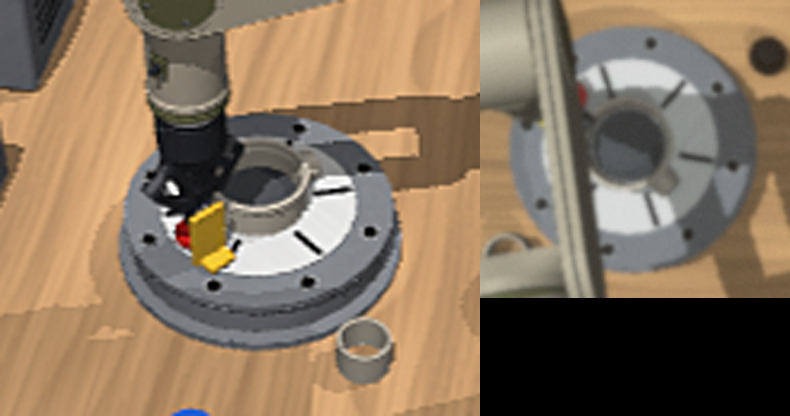

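```bash
cat > arc.py <<'E'
import sys
from h import *
from bench import sense
s=sense();p=s["tool_pos"][:2];yaw=s["tcp_rot"][2];a=np.radians(yaw)
print("now tip",s["tool_pos"][2]-173)
q=p-np.array([559.5,94.4]);f=np.radians(yaw-90);print("r,t in tool frame",q@[np.cos(f),np.sin(f)],q@[-np.sin(f),np.cos(f)],"phi",yaw-90)
for F in map(float,sys.argv[1:]):
    f=np.radians(F);c,n=np.cos(f),np.sin(f);T=np.array([559.5,94.4])+[96*c-15*n,96*n+15*c]
    d=(T-p);print(F,"tx %.3f ty %.3f az %.3f"%(d@[np.cos(a),np.sin(a)]/150,d@[np.sin(a),-np.cos(a)]/150,-(F+90-yaw)/45))
E
python3 arc.py 53 56 59 62 64 66 68
```

```text
now tip 102.5835565312031
r,t in tool frame 96.83773809087138 12.432770001180211 phi 51.145341243499956
53.0 tx 0.038 ty -0.009 az -0.041
56.0 tx 0.071 ty -0.016 az -0.108
59.0 tx 0.104 ty -0.025 az -0.175
62.0 tx 0.136 ty -0.036 az -0.241
64.0 tx 0.157 ty -0.044 az -0.286
66.0 tx 0.178 ty -0.053 az -0.330
68.0 tx 0.198 ty -0.062 az -0.375
```

```bash
python3 -m jog '[{"tx":0.04,"ty":-0.01,"tz":0,"ax":0,"ay":0,"az":-0.04,"hand":0},{"tx":0.07,"ty":-0.016,"tz":0,"ax":0,"ay":0,"az":-0.11,"hand":0},{"tx":0.1,"ty":-0.025,"tz":0,"ax":0,"ay":0,"az":-0.175,"hand":0},{"tx":0.136,"ty":-0.036,"tz":0,"ax":0,"ay":0,"az":-0.24,"hand":0},{"tx":0.136,"ty":-0.036,"tz":0,"ax":0,"ay":0,"az":-0.24,"hand":0}]'; python3 look.py 7; python3 meas.py 7; python3 arc.py 65 68 70 72 74
```

```text
time: 6.53
tool_pos: [591.5, 186.0, 276.0]
tcp_rot: [180.0, 0.1, 152.1]
ft_force: [-0.2, -1.0, -0.8]
finger_gap: -0.0
7 [300.  245.9] 182 plate angle 80.9
now tip 102.88074830192102
r,t in tool frame 95.86460316562702 14.947939474672609 phi 61.829805759547924
65.0 tx 0.036 ty -0.006 az -0.070
68.0 tx 0.069 ty -0.014 az -0.137
70.0 tx 0.090 ty -0.020 az -0.182
72.0 tx 0.112 ty -0.027 az -0.226
74.0 tx 0.133 ty -0.035 az -0.270
```

View pics/l7.png

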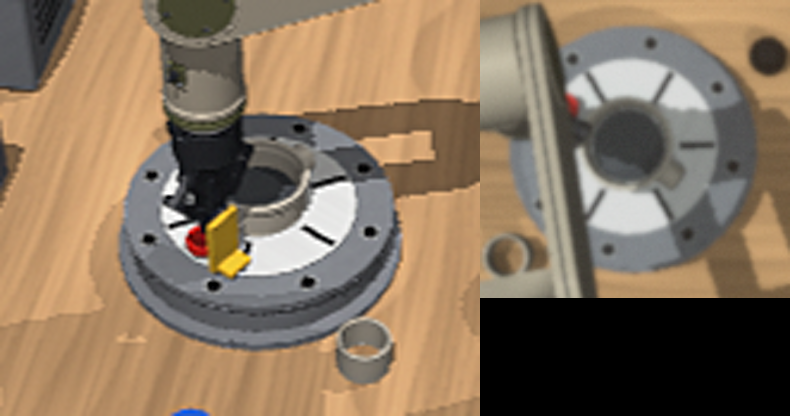

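The plate has turned 27°, which agrees with the tool's 61.8°, and the fitting is seated. I'll continue to about 73°.

```bash
python3 -m jog '[{"tx":0.036,"ty":-0.006,"tz":0,"ax":0,"ay":0,"az":-0.07,"hand":0},{"tx":0.07,"ty":-0.014,"tz":0,"ax":0,"ay":0,"az":-0.14,"hand":0},{"tx":0.09,"ty":-0.02,"tz":0,"ax":0,"ay":0,"az":-0.18,"hand":0},{"tx":0.112,"ty":-0.027,"tz":0,"ax":0,"ay":0,"az":-0.226,"hand":0},{"tx":0.112,"ty":-0.027,"tz":0,"ax":0,"ay":0,"az":-0.226,"hand":0}]'; python3 look.py 8; python3 meas.py 8; python3 arc.py 74 75 76 77 78
```

```text
time: 7.05
tool_pos: [575.0, 190.2, 276.0]
tcp_rot: [180.0, 0.1, 162.1]
ft_force: [1.6, -0.3, -0.4]
finger_gap: 0.1
8 [304.9 247.3] 162 plate angle 91.3
now tip 102.95015670514607
r,t in tool frame 95.9337058269463 14.847398629729181 phi 71.95883013876971
74.0 tx 0.024 ty -0.004 az -0.045
75.0 tx 0.035 ty -0.006 az -0.068
76.0 tx 0.046 ty -0.008 az -0.090
77.0 tx 0.057 ty -0.011 az -0.112
78.0 tx 0.068 ty -0.014 az -0.134
```

```bash
python3 -m jog '[{"tx":0.012,"ty":-0.002,"tz":0,"ax":0,"ay":0,"az":-0.022,"hand":0},{"tx":0.024,"ty":-0.004,"tz":0,"ax":0,"ay":0,"az":-0.045,"hand":0},{"tx":0.035,"ty":-0.006,"tz":0,"ax":0,"ay":0,"az":-0.068,"hand":0},{"tx":0.046,"ty":-0.008,"tz":0,"ax":0,"ay":0,"az":-0.09,"hand":0},{"tx":0.057,"ty":-0.011,"tz":0,"ax":0,"ay":0,"az":-0.112,"hand":0}]'; python3 look.py 9; python3 meas.py 9; python3 arc.py 77.5 78 78.5 79 79.5 80
```

```text
time: 7.57
tool_pos: [566.7, 191.3, 276.0]
tcp_rot: [180.0, 0.1, 167.1]
ft_force: [5.3, 0.1, -0.5]
finger_gap: 0.1
9 [307.5 247.8] 148 plate angle 96.5
now tip 102.95157160618413
r,t in tool frame 95.99930804970663 14.864881960228866 phi 77.11533698895042
77.5 tx 0.005 ty -0.001 az -0.009
78.0 tx 0.011 ty -0.002 az -0.020
78.5 tx 0.016 ty -0.003 az -0.031
79.0 tx 0.022 ty -0.004 az -0.042
79.5 tx 0.027 ty -0.005 az -0.053
80.0 tx 0.033 ty -0.006 az -0.064
```

View pics/l9.png

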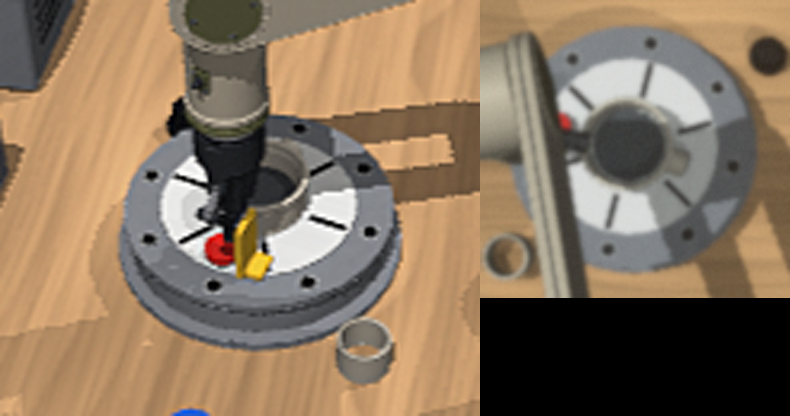

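```bash
python3 -m jog '[{"tx":0.005,"ty":-0.001,"tz":0,"ax":0,"ay":0,"az":-0.01,"hand":0},{"tx":0.01,"ty":-0.002,"tz":0,"ax":0,"ay":0,"az":-0.02,"hand":0},{"tx":0.013,"ty":-0.003,"tz":0,"ax":0,"ay":0,"az":-0.025,"hand":0},{"tx":0.016,"ty":-0.003,"tz":0,"ax":0,"ay":0,"az":-0.03,"hand":0},{"tx":0.016,"ty":-0.003,"tz":0,"ax":0,"ay":0,"az":-0.03,"hand":0}]'; python3 look.py 10; python3 meas.py 10; python3 arc.py 79 79.5 80 80.5
```

```text
time: 8.08
tool_pos: [564.0, 191.4, 276.0]
tcp_rot: [180.0, 0.0, 168.4]
ft_force: [3.9, -0.9, 0.2]
finger_gap: -0.0
10 [308.3 248.1] 137 plate angle 98.1
now tip 102.97291535053768
r,t in tool frame 95.94769996806399 15.004579101495075 phi 78.43927816274228
79.0 tx 0.006 ty -0.001 az -0.012
79.5 tx 0.012 ty -0.002 az -0.024
80.0 tx 0.017 ty -0.003 az -0.035
80.5 tx 0.023 ty -0.004 az -0.046
```

View pics/l10.png

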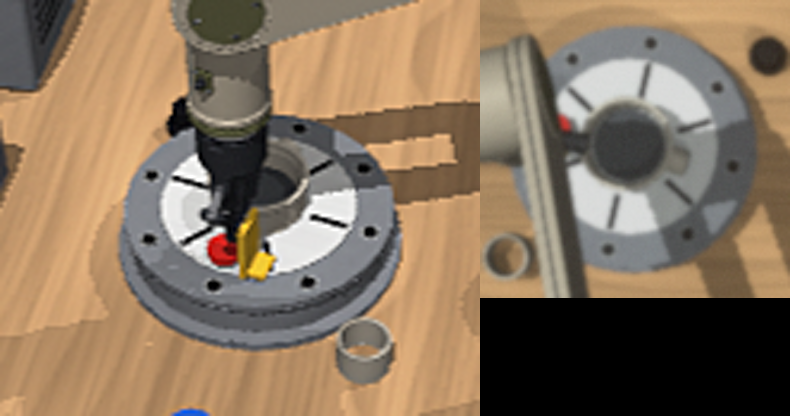

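The hole at (213,285) is still black and the plunger head is still low, so it hasn't engaged. I'll advance in half-degree steps.

```bash
python3 -m jog '[{"tx":0.003,"ty":-0.001,"tz":0,"ax":0,"ay":0,"az":-0.006,"hand":0},{"tx":0.006,"ty":-0.001,"tz":0,"ax":0,"ay":0,"az":-0.012,"hand":0},{"tx":0.009,"ty":-0.002,"tz":0,"ax":0,"ay":0,"az":-0.018,"hand":0},{"tx":0.012,"ty":-0.002,"tz":0,"ax":0,"ay":0,"az":-0.024,"hand":0},{"tx":0.012,"ty":-0.002,"tz":0,"ax":0,"ay":0,"az":-0.024,"hand":0}]'; python3 look.py 11; python3 meas.py 11; python3 arc.py 79.5 80 80.5 81
```

```text
time: 8.6
tool_pos: [561.5, 191.6, 275.4]
tcp_rot: [-180.0, -0.1, 169.6]
ft_force: [0.5, 0.2, 0.4]
finger_gap: -0.0
11 [309.2 248.2] 131 plate angle 99.8
now tip 102.32249768537929
r,t in tool frame 95.9992184529684 15.65785948764879 phi 79.56599624057583
79.5 tx -0.005 ty 0.000 az 0.001
80.0 tx 0.000 ty -0.001 az -0.010
80.5 tx 0.006 ty -0.002 az -0.021
81.0 tx 0.012 ty -0.003 az -0.032
```

View pics/l11.png

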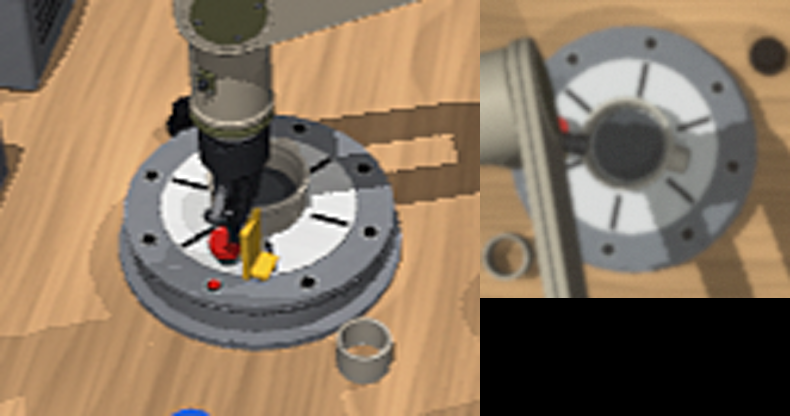

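The red pin has popped up in the next hole at (213,285), and the force is about zero. I'll back off the plate 5 mm and then lift.

```bash
python3 -m jog '[{"tx":-0.02,"ty":0,"tz":-0.01,"ax":0,"ay":0,"az":0,"hand":0},{"tx":-0.04,"ty":0,"tz":-0.05,"ax":0,"ay":0,"az":0,"hand":0},{"tx":-0.04,"ty":0,"tz":-0.2,"ax":0,"ay":0,"az":0,"hand":0},{"tx":-0.04,"ty":0,"tz":-0.4,"ax":0,"ay":0,"az":0,"hand":0},{"tx":-0.04,"ty":0,"tz":-0.6,"ax":0,"ay":0,"az":0,"hand":0}]'
```

```text
time: 9.12
tool_pos: [567.5, 190.3, 366.1]
tcp_rot: [-179.9, -0.1, 169.6]
ft_force: [1.1, 0.0, -0.2]
finger_gap: -0.2
```

```bash
python3 -m jog '[{"tx":0,"ty":0,"tz":-0.2,"ax":0,"ay":0,"az":0,"hand":0},{"tx":0.2,"ty":0,"tz":-0.4,"ax":0,"ay":0,"az":0,"hand":0},{"tx":0.4,"ty":0,"tz":-0.5,"ax":0,"ay":0,"az":0,"hand":0},{"tx":0.6,"ty":0,"tz":-0.5,"ax":0,"ay":0,"az":0,"hand":0},{"tx":0.8,"ty":0,"tz":-0.5,"ax":0,"ay":0,"az":0,"hand":0}]'
```

```text
time: 9.53
tool_pos: [449.0, 212.3, 443.1]
tcp_rot: [179.9, 0.2, 169.5]
ft_force: [-0.3, 0.4, 0.2]
finger_gap: 0.2
```

```bash
python3 -m jog '[{"tx":0.2,"ty":0.15,"tz":0,"ax":0,"ay":0,"az":0,"hand":0},{"tx":0.4,"ty":0.3,"tz":0,"ax":0,"ay":0,"az":0,"hand":0},{"tx":0.6,"ty":0.5,"tz":0,"ax":0,"ay":0,"az":0,"hand":0},{"tx":0.8,"ty":0.7,"tz":0,"ax":0,"ay":0,"az":0,"hand":0},{"tx":0.8,"ty":0.7,"tz":0,"ax":0,"ay":0,"az":0,"hand":0}]'; python3 look.py 12; python3 - <<'E'
from h import *
s=load("top12.npz");S=load("side12.npz");T0=load("top0.npz");S0=load("side0.npz")
cv2.imwrite("pics/t12.png",s["pixels"][...,::-1]);cv2.imwrite("pics/s12.png",S["pixels"][...,::-1])
for n,x in(("top",s),("side",S)):
  C=cloud(x);m=masks(x)[0].astype(np.uint8);k,l,st,ce=cv2.connectedComponentsWithStats(m)
  for i in range(1,k):
    q=np.median(C[l==i],0)
    if st[i,4]>3 and abs(q[0]-560)<170 and abs(q[1]-94)<170: print(n,st[i,4],ce[i].round(1),q.round(1),"ang",np.degrees(np.arctan2(q[1]-94.4,q[0]-559.5)).round(1))
for n,a,b in(("top",T0,s),("side",S0,S)):
  print(n,(cv2.absdiff(a["pixels"],b["pixels"]).max(2)>40).sum())
E
```

```text
time: 9.95
tool_pos: [346.9, 341.5, 441.6]
tcp_rot: [179.8, -0.1, 169.9]
ft_force: [-0.1, -0.1, 0.3]
finger_gap: 0.0
top 112 [254.9 184. ] [575.9 187.5  97.2] ang 80.0
top 7 [244.3 182. ] [583.9 225.8  66.4] ang 79.5
side 83 [300.1 245.5] [573.8 193.6  96.6] ang 81.8
side 8 [296.5 258.5] [581.6 226.7  65.1] ang 80.5
top 26272
side 24993
```

View pics/t12.png

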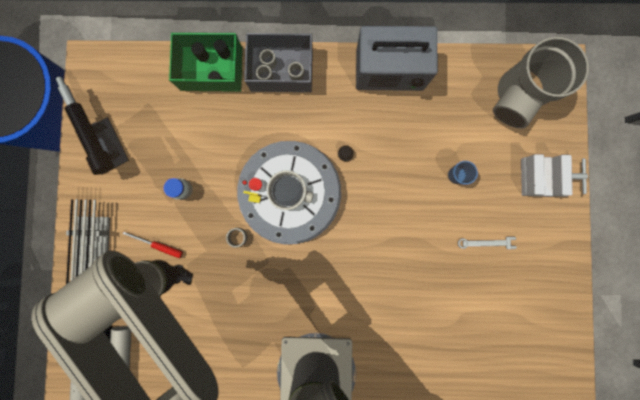

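View pics/s12.png

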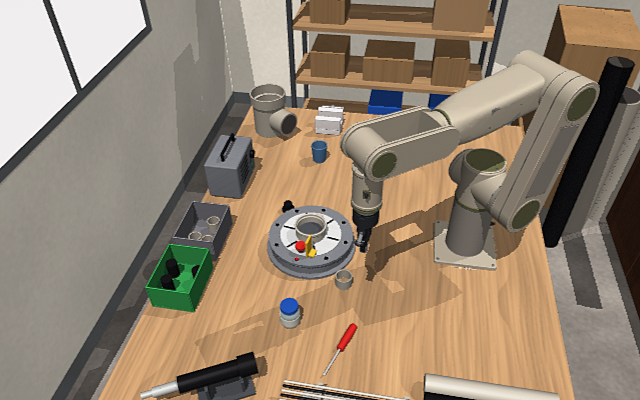

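In the top view the plunger is at (255,184) and the pin at (244,182) in the next hole. The fitting is central at (289,190), and the bench items look unmoved. One last check of the fitting's rim, then I'll hand in.

```bash
python3 -m jog '[{"tx":0,"ty":0,"tz":0,"ax":0,"ay":0,"az":0,"hand":0},{"tx":0,"ty":0,"tz":0,"ax":0,"ay":0,"az":0,"hand":0},{"tx":0,"ty":0,"tz":0,"ax":0,"ay":0,"az":0,"hand":0}]'; python3 - <<'E'
from h import *
from bench import *
for n in("top0.npz","top12.npz"):
  C=cloud(load(n))[150:230,250:330].reshape(-1,3);m=(C[:,2]>106)&(C[:,2]<118)&(np.hypot(C[:,0]-559.5,C[:,1]-94.4)<70);q=C[m]
  print(n,m.sum(),cv2.minEnclosingCircle(q[:,:2].astype(np.float32)),np.percentile(q[:,2],[10,50,90]).round(1))
s=sense();print(s["time"],s["ft_force"],abs(s["qd"]).max())
hand_in()
E
```

```text
time: 10.3
tool_pos: [351.7, 336.2, 440.8]
tcp_rot: [-180.0, 0.0, 169.4]
ft_force: [0.4, -0.1, 0.7]
finger_gap: 0.1
top0.npz 251 ((560.55615234375, 93.66213989257812), 57.766693115234375) [107.8 110.5 113.1]
top12.npz 254 ((560.6087646484375, 93.53273010253906), 57.87925720214844) [107.8 110.6 113.2]
10.3 [ 0.44033473 -0.13630767  0.69885475] 0.20607529088647297
the job is handed in; nothing more can be done
```

The table is locked in the very next hole, 45° anticlockwise from the start, and the job is handed in at 10.3 s of the 42 s allowed.

**What I did:** With the shut fingertips I pressed the plunger in about 14 mm and dragged the table about 16° past its old hole. I then let the plunger go so the pin rode under the rim, pushed the yellow plate round slowly until the pin sprang up, backed off and lifted clear.

**Last checks:**
- **Table and plunger:** In the top view the plunger stands at 80.0° and the pin at 79.5°, against 35° at the start. The plunger head is back out at 97 mm.
- **Fitting:** Its rim centre (within 0.2 mm) and its height are unchanged, so it is still seated.
- **Other things on the bench:** They look unmoved by eye in both views; I did not measure each one.
- **Arm:** It is clear of everything, with wrist force under 1 N.

**Disagreements:**
- The side view put the plunger head at 81.8°, less reliable because the yellow plate stands next to it in that view. The pin read 80.5° there.
- The before-and-after image comparison was no use, because the arm and its shadow had moved.

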